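# Load a slide carrier into the squash press and pump it up

## Robot

A 7-joint arm with a two-finger parallel gripper is mounted at the origin on the work surface. World frame = base frame: x ahead of the robot, y to its left, z up, the work surface at z = 0. Lengths are in m, angles in degrees, forces in N, time in s.
With the tool pointing down it reaches from about 0.4 to 0.9 m from the base axis. Payload 5.6 kg.
Tool frame: the origin (TCP) lies at the very end of the fingers, on their centre line; the grasp point (between the pads) lies behind it (grip_point_offset is the z of the grasp point in the tool frame, in m); z points along the fingers, y is the line along which they close (so a half turn about z gives the same grasp; the last joint's range is limited). The gripper opens to 92 mm and grips with 3 to 60 N. Pads are 20 mm wide; open, the fingers measure 128 mm over their backs; the gripper's body (75 mm by 189 mm) begins 69 mm behind the grasp point.
Start: joints at [71.047, 26.786, -0.665, 91.828, 0.344, 61.387, -3.226], TCP at [0.184, -0.623, 0.215] pointing down, gripper open.
Joint ranges: [-144.91, 144.91], [-17.63, 115.5], [-89.93, 88.59], [15.96, 139.68], [-74.01, 254.01], [8.47, 105.57], [-167.45, 167.45]. Speed limits (degrees/s): [147.25, 147.25, 180, 180, 180, 180, 180].

## Interface

Orientations are given as [roll, pitch, yaw] about the fixed x, y, z axes, in that order (R = Rz(yaw) Ry(pitch) Rx(roll)).
In Python, from plant import read_state, snapshot, camera_params, job_done, find_in, grip_point_offset gives the robot as it stands.
- The arm moves only by the tool send_rows, never from a script. Its argument "steps" is a list of rows, each a list of 2 entries, a list of its own where there are three numbers: the shift along the tool's x, y, z as a fraction of full scale, then the turn about the tool's z as a fraction of full scale. A call has exactly 10 rows; each row shifts and turns the commanded pose from where the row before left it, along the tool's axes as they then stand; what a row does not reach is not made up. Full scale, the value 1, is 6 cm for a shift and 0.08 rad for a turn. A row lasts 1/8 s, in which the tool goes at most 62.5 mm and 10.7 degrees, less where a joint would pass 70% of its speed; a pose out of reach is approached as far as the arm can. A call with a number of a shift or a turn outside -1 to 1 is refused whole. A call with a gripper value outside its range is refused whole. "grip" is the opening, from 0 (shut) to 1 (fully open), set as the call begins (left out, the last holds). The fingers move at their own pace and stop on an object; "squeeze" is the grip in N (left out, the last holds). Time passes only in rows, so rows that do not move let the fingers close, or fill a call up. It gives the time, the measured TCP pose, the force, the opening and the grip force at its end, in the units of the state.
- read_state(): the state, without advancing time (a new reading comes with each control period).
- snapshot(name): name is "scene" or "top" or "wrist"; returns (picture, depth): 480x640x3 uint8, red, green, blue; 480x640 float32, m along the optical axis (not along the pixel's ray), 0 where there is no reading.
- camera_params(name): a dict with "camera_matrix" (3x3 intrinsics, pixels), "k1" (the pictures are not rectified: a ray, as slopes to the right and down, at radius r is drawn at 1 + k1 r^2 times it, then the intrinsics apply), "eye" and "attitude" of the camera in the world; the wrist camera has in their place "mount" (4x4, takes a point from camera to tool coordinates, whose origin is the TCP and whose axes are the flange's). Camera axes: x right, y up, looking along -z (the intrinsics and any distortion apply to the point x, -y, -z); pixel columns grow to the right and rows downward; lengths in m; the calibration is good to about 2 mm. A picture is of the moment at which its call begins: read the wrist's pose just before it. camera_params takes no time and is no camera call.
- job_done(): hands the job in; it is judged then, once.
Trained networks look in the newest picture that a camera, given by its name, has taken for a name from the list of things; names that differ only in an ending like _2 or _b are one class to them, and where a whole thing is asked for, a point or a joint stands for the part that bears it (a point fixed in the world has none). Each returns a list of dicts, best first, with "conf" (0 to 1); they miss things now and then, are a little off and sometimes report something else, mostly with a low value. They report only what shows in the picture. A call takes as long as a camera call.
- find_in(name, camera): "extent" ([centre column, centre row, width, height] in pixels, round what is visible of it).
The state is a dict: "t": time; "joint_positions": joint angles; "joint_vel": joint speeds; "joint_efforts": joint torques, N m; "ee_pos": TCP position; "orientation": TCP orientation; "contact_force": force on the tool from outside, world axes, zero at the start; "moment": the same for the moment, N m; "finger_gap": finger opening in m; "gripper_force": force on a finger pad.
Only numpy, scipy, OpenCV 4.12 (cv2) and the standard library are available. Lean on these libraries where they do the work, as an engineer would, in place of code of your own. Each camera call takes 0.05 s, during which the arm holds its last target. There are 200 camera calls.

## Task

Take the slide carrier with the wide bar tab out of the grey rack and slide it, foot first, all the way into the sloping slot of the slide press, and let go. Then pump the press's hand lever three full strokes, right down and all the way back up each time, and leave the lever up and the carrier home. Do not pump while the carrier is not home, and leave the two spare carriers and everything else on the bench where they are.

Things in the scene. Friction and masses are not known exactly. Their poses are not given: they have to be found in the camera images.
- carrier: Slide carrier to load: aluminium plate with a glass slide let in: blade 6 mm thick, 50 wide, 82 tall (lowest 6 mm 4.4 thick, 46 wide); above it, at 82 to 112 mm, a solid bar tab 12 thick, 48 wide, to grip. 0.12 kg. Stands in one of the three rack slots, foot 10 mm above the table. Origin: centre of the foot; x: thickness, y: width, z: foot to tab.
- spare_narrow: Spare carrier, stays in the rack: the same blade, but its tab (82 to 112 mm) is a narrow post 12 mm thick, 16 mm wide. Origin: centre of the foot; x: thickness, y: width, z: foot to tab.
- spare_round: Spare carrier, stays in the rack: the same blade, but its tab (82 to 112 mm) is a round disc 30 mm across, 12 mm thick. Origin: centre of the foot; x: thickness, y: width, z: foot to tab.
- rack: Fixed grey plastic block 165 mm (its x) by 85 mm (its y), 60 mm high, with three upright slots 9 mm (x) by 54 mm (y), 50 mm deep, at x = -50, 0 and +50 mm. Origin: centre of its underside.
- press: Fixed white slide press on a grey base plate 18 mm thick (x -37 to 165, y -65 to 161 mm); head at y = 0, pump and lever at y = +125. At yaw 0 its front (-x) faces the robot. A steel ram, 68 mm diameter, runs 85 mm out of the head's back, sloping up. Origin on the table; z up.
- press_head: Press block 85 (x) by 100 (y) by 90 mm (z), leaning so its z points up and 30 degrees to the front. Origin: centre of its underside. Slot along z, mouth at z = 90, x = y = 0: 9 (x) by 54 mm (y), 4 mm chamfer; floor at z = 24 (66 deep). A carrier that is home has its axes along these (either face forward), foot at z = 24, and 46 mm stands out.
- pump (a joint): Pump lever of the press, rad: 0 = up (sprung, returns by itself; the lever then slopes 37 degrees up towards the front), 0.60 = fully down (nearly level, stop). Takes about 5 N at the grip to start and 12 N at the bottom.
- lever_grip (a point): Centre of the lever's black rubber grip, 23 mm diameter, 88 long, straight along the lever, 168 mm from the pivot; in the press frame (-34, 125, 212) mm when up, (-68, 125, 118) when down. Turns with the lever.
- lever_pivot (a point): Pivot of the lever, press frame (100, 125, 110) mm; the hinge axis is the press's y. A steel shaft of 12 mm runs from here to the grip.
- reagent: Bystander: amber bottle, 54 mm diameter, 125 mm high, right beside the press head. Origin: centre of the underside.
- stain_jar: Bystander: glass jar, 52 mm across, 66 mm high, in front of the press between slot and lever. Origin: centre of the underside.
- pen_pot: Bystander: white pot 72 mm across with pens, 136 mm high over all, beside the rack. Origin: centre of the underside.
- slide_box: Bystander: flat plastic box 51 x 86 x 33 mm, in front of the rack. Origin: centre of the underside.
- wash_bottle: Bystander: white bottle, 60 mm diameter, 130 mm high, behind the rack. Origin: centre of the underside.

How it is judged:
By the outcome, as a careful person would: the job done as asked, in the order asked, and still so for the second after the job is handed in, with the robot touching nothing.
It also fails if it takes over 72 s, if anything falls off the work surface, if the arm or the gripper's body presses on something with over 40 N, if the wrist force passes 120 N, or if a joint passes its speed limit or range.

## Working session

There is one attempt and no reset: what is moved stays moved. The work goes in short steps, Python scripts to look and compute and a tool call to move; the robot and the scene stay as the last step left them, time stands still between calls to the robot, and variables do not carry over. Pictures are saved under pics/ and viewed, at most 10 in all, crops included, and the job is handed in when it is done.

Besides the shell and the picture viewer there is one more tool, called after "Emit:" by a JSON object that holds its "fn" and its "kwargs". send_rows: Moves the arm, as the interface text tells. Its arguments: {"type":"object","properties":{"steps":{"type":"array","items":{"type":"array"}},"grip":{"type":"number"},"squeeze":{"type":"number"}},"required":["steps"]}

```bash
mkdir -p pics; ls; cat > h.py <<'E'
import numpy as np, cv2
from plant import *
from scipy.spatial.transform import Rotation as R
def cam(name):
    p=camera_params(name); 
    return p
if __name__=="__main__":
    for n in ["scene","top"]:
        im,d=snapshot(n); np.savez(f"{n}.npz",im=im,d=d)
        cv2.imwrite(f"pics/{n}0.png",im[:,:,::-1])
        print(camera_params(n))
        for o in ["carrier","spare_narrow","spare_round","rack","press","press_head","lever_grip","reagent","stain_jar","pen_pot","slide_box","wash_bottle"]:
            print(o,[(np.round(r["extent"]).tolist(),round(r["conf"],2)) for r in find_in(o,n)[:2]])
    print(camera_params("wrist"),grip_point_offset,read_state())
E
python3 h.py
```

```text
pics
{'camera_matrix': array([[434.31948479,   0.        , 314.88654906],
       [  0.        , 434.31948479, 241.36862487],
       [  0.        ,   0.        ,   1.        ]]), 'k1': -0.07330010338026512, 'eye': array([0.89518542, 0.40119424, 0.9105546 ]), 'attitude': array([ 31.5850827 ,  -0.34555228, 144.19748809])}
carrier [([358.0, 335.0, 30.0, 23.0], 0.67), ([383.0, 277.0, 38.0, 31.0], 0.52)]
spare_narrow [([364.0, 316.0, 23.0, 21.0], 0.56), ([368.0, 294.0, 23.0, 25.0], 0.31)]
spare_round [([369.0, 293.0, 23.0, 23.0], 0.78), ([404.0, 352.0, 40.0, 45.0], 0.26)]
rack [([359.0, 325.0, 63.0, 89.0], 0.66)]
press [([269.0, 224.0, 127.0, 133.0], 0.6)]
press_head [([250.0, 196.0, 83.0, 58.0], 0.87)]
lever_grip [([299.0, 202.0, 63.0, 84.0], 0.68)]
reagent [([219.0, 176.0, 18.0, 23.0], 0.6)]
stain_jar [([305.0, 193.0, 21.0, 34.0], 0.55)]
pen_pot [([402.0, 352.0, 41.0, 47.0], 0.61), ([360.0, 324.0, 60.0, 90.0], 0.25)]
slide_box [([383.0, 276.0, 43.0, 34.0], 0.94)]
wash_bottle [([333.0, 382.0, 31.0, 34.0], 0.89)]
{'camera_matrix': array([[601.95497862,   0.        , 318.16423162],
       [
[... 1483 characters left out ...]
positions': array([71.04638565, 26.78656078, -0.66197888, 91.82458586,  0.34385793,
       61.38640071, -3.2240746 ]), 'joint_vel': array([-0.13550845,  0.02218998, -0.02489331,  0.00496958, -0.13301898,
        0.0495885 , -0.04869056]), 'joint_efforts': array([ 4.79842511e-04, -5.20414138e+01, -1.21270912e-02, -2.44050086e+01,
       -5.66761347e-02,  1.12118869e-02, -9.19686215e-06]), 'ee_pos': array([ 0.18444369, -0.62332508,  0.21460778]), 'orientation': array([1.79995393e+02, 3.29319645e-03, 1.64851399e+01]), 'contact_force': array([ 1.00545388,  0.17965925, -0.23336453]), 'moment': array([ 0.0164696 ,  0.04918559, -0.01636775]), 'gripper_force': 0.0, 'finger_gap': 0.09193808282906873}
```

View pics/scene0.png

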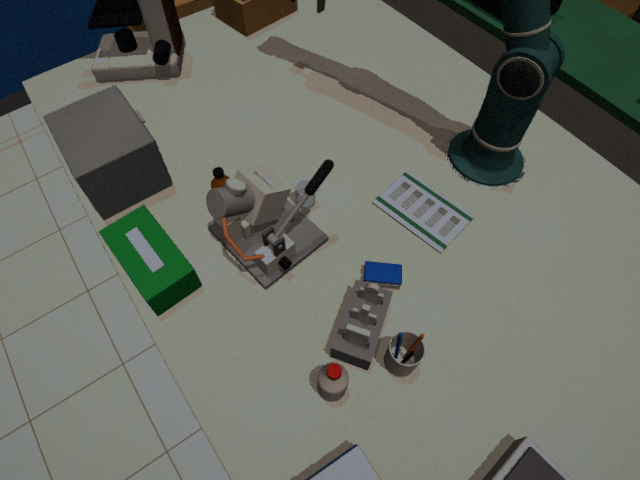

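View pics/top0.png

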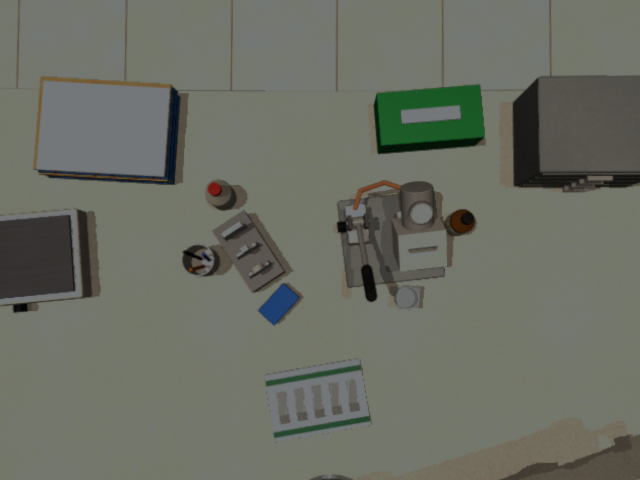

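```bash
cat > g.py <<'E'
import numpy as np, cv2
from scipy.spatial.transform import Rotation as R
from plant import *
def pose(n,st=None):
    p=camera_params(n)
    if n!="wrist": return R.from_euler('xyz',p["attitude"],degrees=True).as_matrix(),p["eye"],p
    Rt=R.from_euler('xyz',st["orientation"],degrees=True).as_matrix(); M=np.array(p["mount"])
    return Rt@M[:3,:3], st["ee_pos"]+Rt@M[:3,3], p
def rays(uv,p):
    uv=np.asarray(uv,float).reshape(-1,1,2)
    k=np.array([p["k1"],0,0,0,0])
    return cv2.undistortPoints(uv,p["camera_matrix"],k).reshape(-1,2)
def cloud(d,P):
    Rm,e,p=P; v,u=np.mgrid[:480,:640]
    r=rays(np.stack([u,v],-1).reshape(-1,2),p); z=d.reshape(-1)
    pc=np.stack([r[:,0]*z,-r[:,1]*z,-z],-1)
    w=pc@Rm.T+e; w[z<=0]=np.nan
    return w.reshape(480,640,3)
def plane(uv,z0,P):
    Rm,e,p=P; r=rays(uv,p); w=np.c_[r[:,0],-r[:,1],-np.ones(len(r))]@Rm.T
    return e+w*((z0-e[2])/w[:,2])[:,None]
def proj(X,P):
    Rm,e,p=P; c=(np.atleast_2d(X)-e)@Rm; s=np.c_[c[:,0],-c[:,1]]/(-c[:,2:])
    s=s*(1+p["k1"]*(s**2).sum(1))[:,None]; K=p["camera_matrix"]
    return s@K[:2,:2].T+K[:2,2]
E
python3 - <<'E'
from g import *
for n in ["top","scene"]:
    f=np.load(n+".npz"); W=cloud(f["d"],pose(n)); 
    print(n,"table z",np.nanmedian(W[300:340,330:380,2]) if n=="top" else np.nanmedian(W[150:180,300:340,2]))
    Q=W.reshape(-1,3)
    # press plate, rack
    for nm,(cx,cy),zr in [("plate",(.53,-.13),(.011,.025)),("rack",(.51,.18),(.052,.068))]:
        m=(np.hypot(Q[:,0]-cx,Q[:,1]-cy)<.2)&(Q[:,2]>zr[0])&(Q[:,2]<zr[1])
        print(nm,m.sum(),cv2.minAreaRect(Q[m][:,:2].astype(np.float32)),np.median(Q[m],0))
P=pose("top")
for nm,uv,z in [("wide",(233,232),.12),("narrow",(249,250),.12),("round",(260,268),.12),("reagent",(460,223),.1),("jar",(407,298),.066),("pen",(199,262),.1),("grip",(369,284),.212),("head",(421,225),.1),("slot",(422,249),.1),("wash",(220,190),.1),("box",(280,303),.033)]:
    print(nm,plane([uv],z,P).round(3))
E
```

```text
top table z -0.0009823658893906018
plate 3252 ((0.5480695962905884, -0.16211576759815216), (0.36895838379859924, 0.2647310495376587), 4.954256534576416) [ 0.60585029 -0.10934845  0.01706066]
rack 2445 ((0.5900774598121643, 0.2274092733860016), (0.1665683388710022, 0.17609788477420807), 33.5654182434082) [0.60900177 0.18924186 0.05899227]
scene table z -0.001988611462134471
plate 2050 ((0.6070308685302734, -0.09829635173082352), (0.23629415035247803, 0.152508944272995), 10.921576499938965) [ 0.59881918 -0.10075803  0.01555618]
rack 2412 ((0.589271068572998, 0.22680142521858215), (0.1663905829191208, 0.17475008964538574), 33.54734420776367) [0.619482   0.2007605  0.05820191]
wide [[0.65  0.214 0.12 ]]
narrow [[0.611 0.179 0.12 ]]
round [[0.573 0.155 0.12 ]]
reagent [[ 0.673 -0.274  0.1  ]]
jar [[ 0.51  -0.164  0.066]]
pen [[0.586 0.289 0.1  ]]
grip [[ 0.539 -0.07   0.212]]
head [[ 0.668 -0.19   0.1  ]]
slot [[ 0.616 -0.192  0.1  ]]
wash [[0.743 0.246 0.1  ]]
box [[0.498 0.118 0.033]]
```

Emit:
{"fn": "send_rows", "kwargs": {"steps": [[[0.74, -0.53, -0.2], 0], [[0.74, -0.53, -0.2], 0], [[0.74, -0.53, -0.2], 0], [[0.74, -0.53, -0.2], 0], [[0.74, -0.53, -0.2], 0], [[0.74, -0.53, -0.1], 0], [[0.74, -0.53, -0.1], 0], [[0.74, -0.53, -0.1], 0], [[0.74, -0.53, -0.1], 0], [[0.74, -0.53, -0.1], 0]]}}

```text
t: 2.55
ee_pos: [0.5208, -0.191, 0.3051]
orientation: [180.0, -0.0, 16.5]
contact_force: [-0.3, -0.7, 0.4]
finger_gap: 0.092
gripper_force: 0.0
```

Emit:
{"fn": "send_rows", "kwargs": {"steps": [[[0, 0, 0], 0.5], [[0, 0, 0], 0.5], [[0, 0, 0], 0.5], [[0, 0, 0], 0.5], [[0, 0, 0], 0.5], [[0, 0, 0], 0], [[0, 0, 0], 0], [[0, 0, 0], 0], [[0, 0, 0], 0], [[0, 0, 0], 0]]}}

```text
t: 3.8
ee_pos: [0.52, -0.1924, 0.3046]
orientation: [180.0, 0.0, 5.0]
contact_force: [-0.8, -0.0, 0.0]
finger_gap: 0.092
gripper_force: 0.0
```

```bash
python3 - <<'E'
from g import *
import pickle
st=read_state(); im,d=snapshot("wrist"); pickle.dump((st,im,d),open("w1.pkl","wb"))
cv2.imwrite("pics/w1.png",im[:,:,::-1]); print(st["ee_pos"],st["orientation"],st["t"],st["joint_positions"])
E
```

```text
[ 0.5199728  -0.19236097  0.30458368] [1.79998367e+02 8.45600843e-04 5.03192421e+00] 3.8 [ 29.89966852  13.96254972 -15.60992622  98.5167475    4.01560638
  68.06568882 -71.74080699]
```

View pics/w1.png

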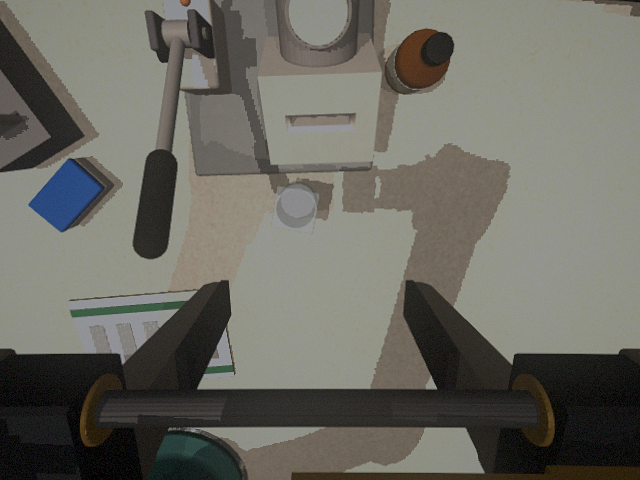

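```bash
cat > fit.py <<'E'
from g import *
import pickle,sys
st,im,d=pickle.load(open("w1.pkl","rb")); P=pose("wrist",st); W=cloud(d,P)
msk=np.zeros((480,640),bool); msk[85:155,275:370]=1; msk[105:138,280:360]=0
X=W[msk]; X=X[~np.isnan(X[:,0])]
c=np.median(X,0); ok=np.abs(X[:,2]-c[2])<.05; X=X[ok]
for _ in range(3):
    c=X.mean(0); n=np.linalg.svd(X-c,full_matrices=False)[2][2]; n*=np.sign(n[2]); r=(X-c)@n; X=X[np.abs(r)<2.5*r.std()+1e-4]
print("plane",c.round(4),n.round(4),"tilt",np.degrees(np.arccos(n[2])),"yaw",np.degrees(np.arctan2(-n[1],-n[0])),r.std())
h=cv2.cvtColor(im,cv2.COLOR_RGB2GRAY)
print(h[108:136:2,320],h[112,280:362:3],h[118,280:362:3],h[128,280:362:3])
# face outline
f=(np.abs((W-c)@n)<.003); f=f.astype(np.uint8); nl,lab=cv2.connectedComponents(f); k=lab[145,320]
m=lab==k; ex=np.cross([0,1,0],n); ex/=np.linalg.norm(ex)
q=(W[m]-c); a=q@ex; b=q@np.cross(n,ex)
rc=cv2.minAreaRect(np.c_[a,b].astype(np.float32)); print("face rect",rc,"world",c+rc[0][0]*ex+rc[0][1]*np.cross(n,ex))
cv2.imwrite("pics/slot.png",cv2.resize(im[60:175,250:395,::-1],None,fx=5,fy=5,interpolation=cv2.INTER_CUBIC))
E
python3 fit.py
```

```text
plane [ 0.6107 -0.1891  0.1414] [-0.4996 -0.0619  0.864 ] tilt 30.227957203818427 yaw 7.057240374431733 0.0006447993874272574
[146 147 147 105 118 126 125 127 120 147 150 150 149 149] [146 148 146 148 147 149 145 148 149 146 147 147 147 150 147 149 149 149
 149 149 151 150 149 153 151 134 146 145] [147 147 109  97  93  95 123 121 125 125 126 117 124 126 124 125 124 125
 126 125 123 121 123  94 105 129 147 146] [148 148 146 150 151 149 149 150 150 151 150 149 148 150 153 151 149 150
 151 150 152 151 150 148 151 149 146 145]
face rect ((-0.0026924535632133484, 0.0027947425842285156), (0.08636755496263504, 0.10047108680009842), 5.694276332855225) world [ 0.60831961 -0.18627391  0.14019845]
```

View pics/slot.png

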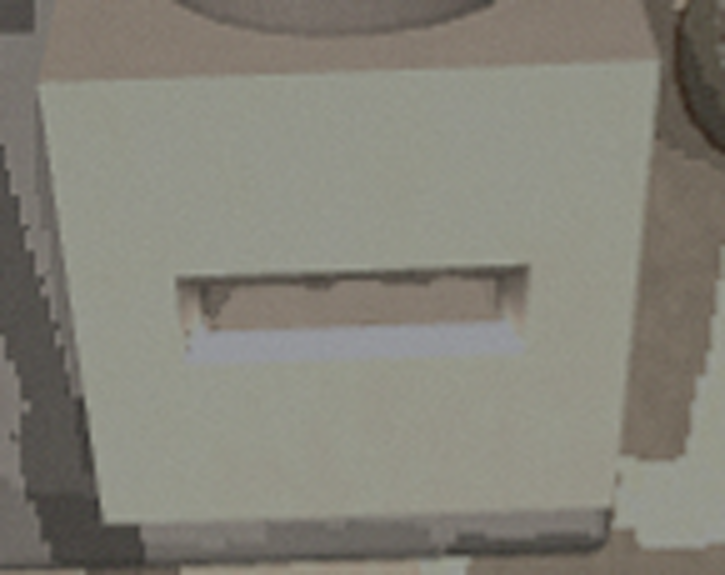

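```bash
cat >> fit.py <<'E'
def onpl(uv):
    Rm,e,p=P; r=rays(uv,p); w=np.c_[r[:,0],-r[:,1],-np.ones(len(r))]@Rm.T
    return e+w*(((c-e)@n)/(w@n))[:,None]
px=np.array([(177,278),(529,265),(522,352),(188,363)])/5-.4+[250,60]
S=onpl(px); print(S.round(4),"slot ctr",S.mean(0).round(4))
D=np.linalg.norm
print("w",D(S[0]-S[1]),D(S[2]-S[3]),"h",D(S[0]-S[3]),D(S[1]-S[2]))
v=S[0]-S[1]+S[3]-S[2]; print("slot yaw",np.degrees(np.arctan2(-v[0],v[1])))
fc=onpl(np.array([(40,86),(657,62),(610,508),(105,522)])/5-.4+[250,60]); print("face",fc.round(4),fc.mean(0).round(4))
for a,b in [(0,1),(3,2)]:
    v=fc[a]-fc[b]; print("edge yaw",np.degrees(np.arctan2(-v[0],v[1])),D(v))
E
python3 fit.py | tail -9
```

```text
[ 0.5975 -0.1571  0.136 ]] slot ctr [ 0.6083 -0.1864  0.1402]
w 0.06165202572207803 0.06084371567427118 h 0.01656286345641862 0.016794389197466376
slot yaw 6.966882167943225
face [[ 0.6382 -0.1327  0.1613]
 [ 0.6505 -0.2311  0.1614]
 [ 0.5774 -0.24    0.1185]
 [ 0.566  -0.1414  0.1189]] [ 0.608  -0.1863  0.14  ]
edge yaw 7.0928661184797255 0.09922275727806155
edge yaw 6.609241040484799 0.09924918198486564
```

Emit:
{"fn": "send_rows", "kwargs": {"steps": [[[0.18, -0.6, 0], 0], [[0.18, -0.6, 0], 0], [[0.18, -0.6, 0], 0], [[0.18, -0.6, 0], 0], [[0.18, -0.6, 0], 0], [[0.18, -0.6, 0], 0], [[0.18, -0.6, 0], 0], [[0.18, -0.6, 0], 0], [[0.18, -0.6, 0], 0], [[0.18, -0.6, 0], 0]]}}

```text
t: 5.1
ee_pos: [0.5963, 0.1768, 0.3045]
orientation: [180.0, -0.0, 5.0]
contact_force: [0.2, 0.4, -0.1]
finger_gap: 0.0919
gripper_force: 0.0
```

Emit:
{"fn": "send_rows", "kwargs": {"steps": [[[0, 0, 0], -0.8], [[0, 0, 0], -0.8], [[0, 0, 0], -0.8], [[0, 0, 0], -0.8], [[0, 0, 0], -0.8], [[0, 0, 0], -0.8], [[0, 0, 0], -0.8], [[0, 0, 0], -0.7], [[0, 0, 0], 0], [[0, 0, 0], 0]]}}

```text
t: 6.35
ee_pos: [0.596, 0.1756, 0.3045]
orientation: [180.0, 0.0, 33.8]
contact_force: [-0.1, 0.5, 0.5]
finger_gap: 0.0922
gripper_force: 0.0
```

```bash
python3 - <<'E'
from g import *
import pickle
st=read_state(); im,d=snapshot("wrist"); pickle.dump((st,im,d),open("w2.pkl","wb"))
for o in ["carrier","spare_narrow","spare_round","rack"]: print(o,[(np.round(r["extent"]).tolist(),round(r["conf"],2)) for r in find_in(o,"wrist")[:2]])
cv2.imwrite("pics/w2.png",im[:,:,::-1]); print(st["ee_pos"],st["orientation"],st["t"],st["joint_positions"])
E
```

```text
carrier [([318.0, 142.0, 48.0, 13.0], 0.79)]
spare_narrow [([315.0, 193.0, 47.0, 19.0], 0.58)]
spare_round [([318.0, 236.0, 42.0, 32.0], 0.92)]
rack [([317.0, 179.0, 77.0, 148.0], 0.88)]
[0.596031   0.17563861 0.30451007] [1.79999045e+02 6.51495365e-03 3.38451652e+01] 6.35 [  3.21029334  23.24445794 -30.762013    88.53969589  12.28377732
  71.60933438 -85.55017449]
```

View pics/w2.png

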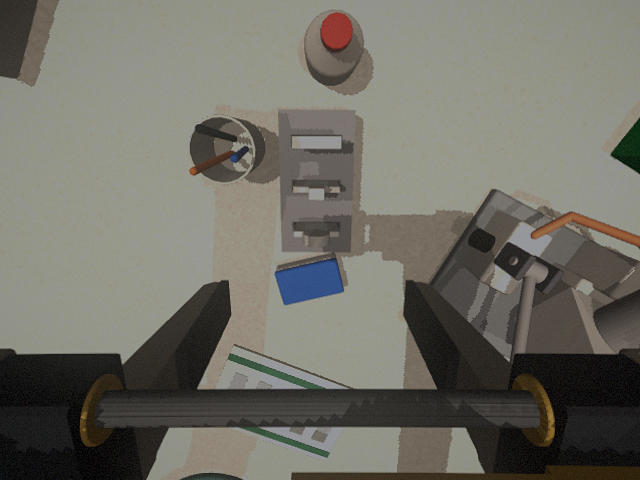

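```bash
python3 - <<'E'
from g import *
import pickle
st,im,d=pickle.load(open("w2.pkl","rb")); P=pose("wrist",st); W=cloud(d,P)
Q=W[125:160,280:355].reshape(-1,3); Q=Q[(Q[:,2]>.112)]
print("tab",len(Q),np.median(Q[:,2]),cv2.minAreaRect(Q[:,:2].astype(np.float32)),Q.mean(0))
# image-based
g=cv2.cvtColor(im,cv2.COLOR_RGB2GRAY)[125:160,280:355]; m=(g>np.percentile(g,97)-25).astype(np.uint8)
k,l,s,_=cv2.connectedComponentsWithStats(m); i=1+np.argmax(s[1:,4]); pts=np.argwhere(l==i)[:,::-1]+[280,125]
r=cv2.minAreaRect(pts.astype(np.float32)); B=cv2.boxPoints(r); w=plane(B,.122,P); print(r,w.round(4),w.mean(0), [np.linalg.norm(w[a]-w[a-1]).round(4) for a in range(4)])
for a in range(2): v=w[a+1]-w[a]; print(np.degrees(np.arctan2(v[1],v[0])))
Q=W[100:260,270:365].reshape(-1,3);Q=Q[np.abs(Q[:,2]-.06)<.004]; print("rack",cv2.minAreaRect(Q[:,:2].astype(np.float32)))
# lever
st,im,d=pickle.load(open("w1.pkl","rb")); W=cloud(d,pose("wrist",st)); dark=(im.max(2)<60); dark[:140]=0;dark[265:]=0;dark[:,:125]=0;dark[:,182:]=0
Q=W[dark]; Q=Q[Q[:,2]>.12]; c=Q.mean(0); ax=np.linalg.svd(Q-c,full_matrices=False)[2][0]; t=(Q-c)@ax
print("grip surf c",c,ax,"elev",np.degrees(np.arcsin(ax[2])),"yaw",np.degrees(np.arctan2(ax[1],ax[0])),np.percentile(t,[1,99]),"mid",c+ax*(np.percentile(t,1)+np.percentile(t,99))/2)
E
```

```text
tab 665 0.12215932268339774 ((0.6546619534492493, 0.21823816001415253), (0.011925640515983105, 0.04792163893580437), 33.6563835144043) [0.65435443 0.21860647 0.1219905 ]
((316.0, 142.0), (12.0, 48.0), 90.0) [[0.6463 0.2401 0.122 ]
 [0.6717 0.2021 0.122 ]
 [0.6627 0.1958 0.122 ]
 [0.637  0.2341 0.122 ]] [0.65442145 0.2180293  0.122     ] [np.float64(0.011), np.float64(0.0457), np.float64(0.011), np.float64(0.0461)]
-56.102134704085195
-144.94126546179567
rack ((0.6123329401016235, 0.19023871421813965), (0.1660931557416916, 0.08508371561765671), 33.657630920410156)
grip surf c [ 0.5422972  -0.07204789  0.22196398] [-0.80115193 -0.0875721   0.59201919] elev 36.30042710511341 yaw -173.76189458820707 [-0.04373635  0.03756871] mid [ 0.54476781 -0.07177783  0.22013831]
```

```bash
python3 - <<'E'
from g import *
import pickle
st,im,d=pickle.load(open("w2.pkl","rb")); W=cloud(d,pose("wrist",st)).reshape(-1,3)
c=np.array([.6546,.2183]); th=np.radians(33.75); tx=np.array([np.cos(th),np.sin(th)]); ty=np.array([np.sin(th),-np.cos(th)])
q=np.c_[(W[:,:2]-c)@tx,(W[:,:2]-c)@ty,W[:,2]]
for z in (.07,.085,.1,.115,.13):
    m=(q[:,2]>z)&(q[:,2]<z+.02)&(np.abs(q[:,0])<.03)&(np.abs(q[:,1])<.15)&(np.abs(q[:,1])>.03)
    print(z,m.sum(),(q[m].min(0).round(4),q[m].max(0).round(4), np.sort(-q[m][:,1])[:3]) if m.any() else "")
E
```

```text
0.07 659 (array([-0.0295, -0.1346,  0.07  ]), array([ 0.0256, -0.0639,  0.09  ]), array([0.06388619, 0.06397229, 0.06404654]))
0.085 631 (array([-0.0295, -0.1346,  0.085 ]), array([ 0.0256, -0.0639,  0.1049]), array([0.06388619, 0.06397229, 0.06400002]))
0.1 148 (array([-0.0285, -0.1153,  0.1001]), array([ 0.0138, -0.0743,  0.1199]), array([0.07433266, 0.07458177, 0.07467776]))
0.115 232 (array([-0.0297, -0.1187,  0.1153]), array([ 0.0155, -0.0729,  0.135 ]), array([0.07285395, 0.07307778, 0.07308473]))
0.13 198 (array([-0.0297, -0.1187,  0.1303]), array([ 0.0155, -0.0729,  0.1378]), array([0.07285395, 0.07307778, 0.07315927]))
```

Emit:
{"fn": "send_rows", "kwargs": {"grip": 0.62, "squeeze": 12, "steps": [[[0.24, -0.01, 0.2], 0.02], [[0.24, -0.01, 0.2], 0], [[0.24, -0.01, 0.2], 0], [[0.24, -0.01, 0.2], 0], [[0.25, -0.01, 0.3], 0], [[0, 0, 0.3], 0], [[0, 0, 0.2], 0], [[0, 0, 0], 0], [[0, 0, 0], 0], [[0, 0, 0], 0]]}}

```text
t: 7.85
ee_pos: [0.655, 0.2186, 0.2096]
orientation: [180.0, -0.1, 33.8]
contact_force: [-0.0, -0.9, 0.1]
finger_gap: 0.0572
gripper_force: 0.0
```

Emit:
{"fn": "send_rows", "kwargs": {"steps": [[[-0.005, 0, 0.3], 0], [[0, 0, 0.3], 0], [[0, 0, 0.3], 0], [[0, 0, 0.3], 0], [[0, 0, 0.3], 0], [[0, 0, 0.2], 0], [[0, 0, 0.12], 0], [[0, 0, 0.05], 0], [[0, 0, 0], 0], [[0, 0, 0], 0]]}}

```text
t: 9.1
ee_pos: [0.6548, 0.2186, 0.097]
orientation: [180.0, -0.1, 33.8]
contact_force: [0.6, -0.6, 0.4]
finger_gap: 0.057
gripper_force: 0.0
```

Emit:
{"fn": "send_rows", "kwargs": {"grip": 0.3, "squeeze": 12, "steps": [[[0, 0, 0], 0], [[0, 0, 0], 0], [[0, 0, 0], 0], [[0, 0, 0], 0], [[0, 0, 0], 0], [[0, 0, 0], 0], [[0, 0, 0], 0], [[0, 0, 0], 0], [[0, 0, 0], 0], [[0, 0, 0], 0]]}}

```text
t: 10.35
ee_pos: [0.6547, 0.2185, 0.0967]
orientation: [180.0, -0.0, 33.8]
contact_force: [0.8, -0.6, 5.0]
finger_gap: 0.0479
gripper_force: 12.0
```

Emit:
{"fn": "send_rows", "kwargs": {"steps": [[[0, 0, -0.15], 0], [[0, 0, -0.25], 0], [[0, 0, -0.3], 0], [[0, 0, -0.4], 0], [[0, 0, -0.5], 0], [[0, 0, -0.6], 0], [[0, 0, -0.6], 0], [[0, 0, -0.6], 0], [[0, 0, -0.6], 0], [[0, 0, -0.4], 0]]}}

```text
t: 11.6
ee_pos: [0.6543, 0.2188, 0.3638]
orientation: [180.0, -0.2, 33.8]
contact_force: [0.7, 0.0, -1.5]
finger_gap: 0.0482
gripper_force: 11.9
```

Emit:
{"fn": "send_rows", "kwargs": {"steps": [[[0, 0, 0], 0.7], [[0, 0, 0], 0.7], [[0, 0, 0], 0.7], [[0, 0, 0], 0.7], [[0, 0, 0], 0.7], [[0, 0, 0], 0.7], [[0, 0, 0], 0.7], [[0, 0, 0], 0.7], [[0, 0, 0], 0.25], [[0, 0, 0], 0]]}}

```text
t: 12.85
ee_pos: [0.6542, 0.2186, 0.361]
orientation: [-180.0, -0.0, 7.0]
contact_force: [-0.1, 0.0, -0.5]
finger_gap: 0.0484
gripper_force: 11.9
```

```bash
python3 - <<'E'
from g import *
import pickle
st=read_state(); im,d=snapshot("wrist"); pickle.dump((st,im,d),open("w3.pkl","wb"))
cv2.imwrite("pics/w3.png",im[:,:,::-1]); 
th=np.radians(7.0);p=st["ee_pos"];D=np.array([.6111,-.1859,.2196+.02])-p
print(st["t"],p,st["orientation"],st["finger_gap"],"tool delta",(D[0]*np.cos(th)+D[1]*np.sin(th))/.06,(D[0]*np.sin(th)-D[1]*np.cos(th))/.06,-D[2]/.06)
E
```

```text
12.85 [0.65424016 0.2185691  0.36097428] [-1.79994498e+02 -2.64091670e-02  7.04312379e+00] 0.048420793519850513 tool delta -1.5351831251823276 6.603279795796725 2.0229046931612356
```

View pics/w3.png

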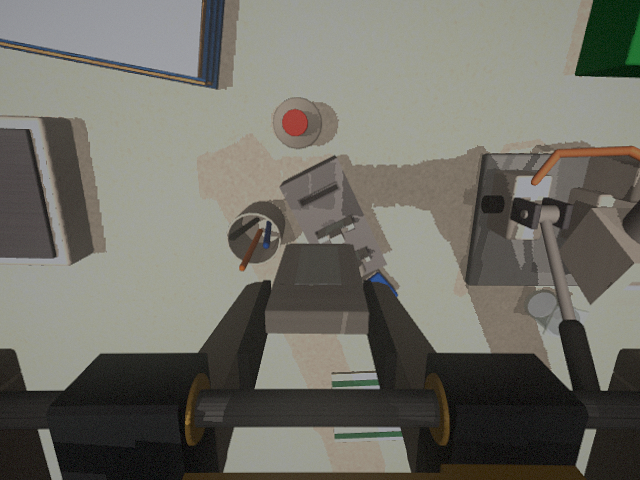

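```bash
cat > tilt.py <<'E'
from g import *
import pickle,sys
def tilt(f,box):
    st,im,d=pickle.load(open(f,"rb")); W=cloud(d,pose("wrist",st)); Rt=R.from_euler('xyz',st["orientation"],degrees=True).as_matrix()
    T=(W-st["ee_pos"])@Rt; X=T[box[0]:box[1],box[2]:box[3]].reshape(-1,3); X=X[np.abs(X[:,0])<.15]
    c=np.median(X,0); X=X[np.linalg.norm(X-c,axis=1)<.05]
    for _ in range(3):
        c=X.mean(0); n=np.linalg.svd(X-c,full_matrices=False)[2][2]; r=(X-c)@n; X=X[np.abs(r)<2.5*r.std()+1e-4]
    print("c",c.round(4),"n",(n*np.sign(n[0])).round(3),r.std(),X.min(0).round(4),X.max(0).round(4))
if __name__=="__main__":
    tilt("w3.pkl",(250,300,290,350)); tilt("w3.pkl",(312,328,280,355))
E
python3 tilt.py
```

```text
c [0.0024 0.0003 0.024 ] n [ 0.999 -0.     0.044] 0.0008111294285698321 [ 0.0006 -0.0204 -0.0147] [0.0055 0.0215 0.0696]
c [ 0.0003 -0.0013 -0.026 ] n [0.032 0.021 0.999] 0.0005494514480410381 [-0.0045 -0.0184 -0.0275] [ 0.0048  0.0158 -0.0242]
```

Emit:
{"fn": "send_rows", "kwargs": {"steps": [[[-0.15, 0.5, 0], 0], [[-0.15, 0.7, 0], 0], [[-0.15, 0.7, 0], 0], [[-0.15, 0.7, 0], 0], [[-0.15, 0.7, 0], 0], [[-0.15, 0.7, 0], 0], [[-0.15, 0.7, 0], 0], [[-0.15, 0.7, 0], 0], [[-0.15, 0.7, 0], 0], [[-0.13, 0.5, 0], 0]]}}

```text
t: 14.15
ee_pos: [0.614, -0.1878, 0.3605]
orientation: [180.0, 0.0, 6.9]
contact_force: [-0.8, 1.0, -1.4]
finger_gap: 0.048
gripper_force: 11.9
```

Emit:
{"fn": "send_rows", "kwargs": {"steps": [[[0, 0, 0.3], 0], [[0, 0, 0.4], 0], [[0, 0, 0.4], 0], [[0, 0, 0.3], 0], [[0, 0, 0.2], 0], [[0, 0, 0.2], 0], [[0, 0, 0.1], 0], [[0, 0, 0], 0], [[0, 0, 0], 0], [[0, 0, 0], 0]]}}

```text
t: 15.4
ee_pos: [0.6148, -0.1855, 0.247]
orientation: [180.0, -0.1, 7.0]
contact_force: [0.4, 0.3, -1.4]
finger_gap: 0.0482
gripper_force: 11.9
```

```bash
python3 - <<'E'
from g import *
import pickle
st=read_state(); im,d=snapshot("wrist"); pickle.dump((st,im,d),open("w4.pkl","wb"))
cv2.imwrite("pics/w4.png",im[:,:,::-1]); 
th=np.radians(7.0);p=st["ee_pos"];D=np.array([.6141,-.1856,.2196])-p
print(st["t"],p,st["orientation"],st["finger_gap"],st["contact_force"],"tool delta",(D[0]*np.cos(th)+D[1]*np.sin(th))/.06,(D[0]*np.sin(th)-D[1]*np.cos(th))/.06,-D[2]/.06)
E
```

```text
15.4 [ 0.6148036  -0.18550482  0.24695856] [ 1.79973740e+02 -5.23975993e-02  6.99335381e+00] 0.04816140539213659 [ 0.40889267  0.2701985  -1.38125478] tool delta -0.011832581608531649 0.00014534901290174423 0.45597600936487287
```

View pics/w4.png

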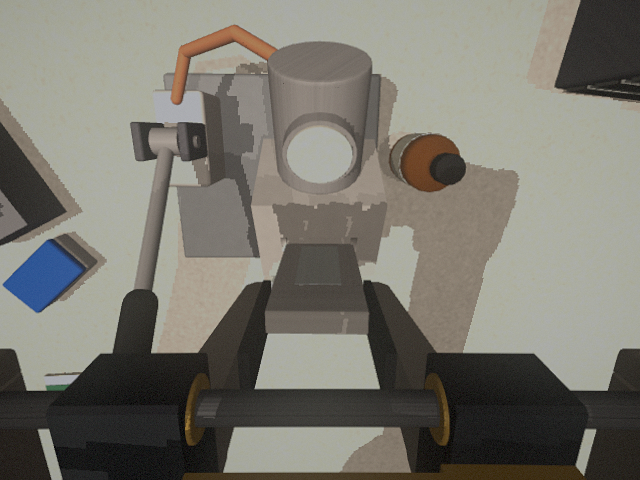

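Emit:
{"fn": "send_rows", "kwargs": {"steps": [[[-0.01, 0, 0.08], 0], [[0, 0, 0.08], 0], [[0, 0, 0.07], 0], [[0, 0, 0.06], 0], [[0, 0, 0.05], 0], [[0, 0, 0.05], 0], [[0, 0, 0.05], 0], [[0, 0, 0.02], 0], [[0, 0, 0], 0], [[0, 0, 0], 0]]}}

```text
t: 16.7
ee_pos: [0.6185, -0.1864, 0.2253]
orientation: [179.7, -0.7, 7.0]
contact_force: [0.2, -0.2, 21.1]
finger_gap: 0.048
gripper_force: 14.3
```

```bash
python3 - <<'E'
from g import *
import pickle
from tilt import tilt
tilt("w4.pkl",(250,300,290,350))
st=read_state(); im,d=snapshot("wrist"); pickle.dump((st,im,d),open("w5.pkl","wb"))
print(st["ee_pos"],st["orientation"],st["contact_force"],st["moment"])
tilt("w5.pkl",(250,300,290,350)); tilt("w5.pkl",(312,328,280,355))
c=np.hstack([im[170:350,220:420,::-1]]); cv2.imwrite("pics/w5.png",cv2.resize(c,None,fx=3,fy=3))
E
```

```text
c [0.0024 0.0002 0.024 ] n [0.999 0.    0.044] 0.0008121682036420502 [ 0.0007 -0.0203 -0.015 ] [0.0053 0.0214 0.0693]
[ 0.61849487 -0.18641949  0.22531049] [179.69526012  -0.69013509   7.00092202] [ 0.19777745 -0.21738214 21.05986642] [-0.0995384  -0.06531964  0.00231711]
c [-0.0003  0.0003  0.0279] n [ 0.996 -0.002  0.088] 0.0008358759518341298 [-0.0043 -0.0209 -0.015 ] [0.0052 0.0221 0.0793]
c [ 0.0025 -0.0012 -0.03  ] n [ 0.186  0.001 -0.982] 0.0007734483372559746 [-0.0018 -0.0179 -0.0317] [ 0.0059  0.0153 -0.0275]
```

View pics/w5.png

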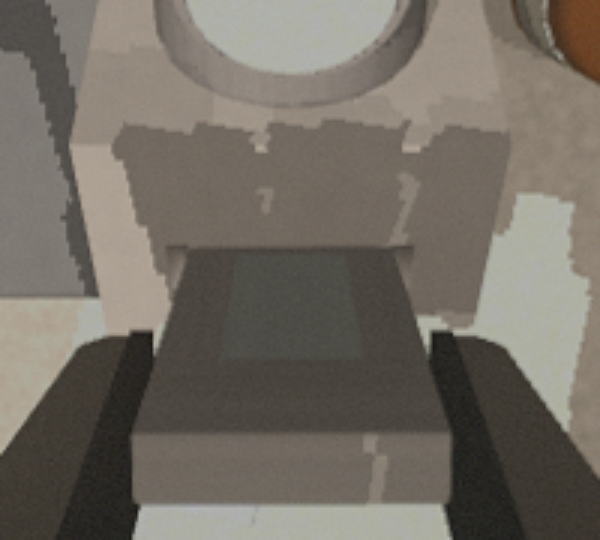

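```bash
cat > tilt2.py <<'E'
from g import *
import pickle
def t2(f):
    st,im,d=pickle.load(open(f,"rb")); W=cloud(d,pose("wrist",st)); Rt=R.from_euler('xyz',st["orientation"],degrees=True).as_matrix()
    T=((W-st["ee_pos"])@Rt)[230:345]; col=T[:,300:336].reshape(-1,3)
    for z in np.arange(-.034,.1,.006):
        m=(col[:,2]>=z)&(col[:,2]<z+.006)&(np.abs(col[:,0])<.03)
        if m.sum()>5: print(f"{z+.003:.3f}:{np.median(col[m,0])*1e3:.1f}({m.sum()})",end=" ")
    print()
if __name__=="__main__":
    import sys
    for f in sys.argv[1:]: t2(f)
E
python3 tilt2.py w4.pkl w5.pkl
```

```text
-0.025:-0.1(937) -0.019:4.4(214) -0.013:4.5(214) -0.007:4.4(178) -0.001:4.4(173) 0.005:4.3(40) 0.011:1.7(120) 0.017:1.6(153) 0.023:1.6(144) 0.029:1.7(140) 0.035:1.6(121) 0.041:1.6(121) 0.047:1.6(126) 0.053:1.6(106) 0.059:1.6(102) 0.065:1.6(100) 0.071:1.5(92) 0.077:1.5(90) 0.083:0.7(47) 0.095:7.9(32) 0.101:4.0(256) 
-0.031:0.1(901) -0.025:5.0(205) -0.019:4.6(188) -0.013:4.2(185) -0.007:3.9(162) -0.001:3.6(80) 0.005:0.4(61) 0.011:0.1(140) 0.017:-0.3(136) 0.023:-0.5(129) 0.029:-0.9(124) 0.035:-1.2(107) 0.041:-1.6(116) 0.047:-1.9(102) 0.053:-2.2(93) 0.059:-2.6(102) 0.065:-2.8(87) 0.071:10.9(431) 0.077:1.5(454) 0.083:-3.4(31) 0.095:-9.9(36)
```

Emit:
{"fn": "send_rows", "kwargs": {"steps": [[[0, 0, -0.15], 0], [[0, 0, -0.15], 0], [[0.03, 0, 0], 0], [[0, 0, 0], 0], [[0, 0, 0], 0], [[0, 0, 0], 0], [[0, 0, 0], 0], [[0, 0, 0], 0], [[0, 0, 0], 0], [[0, 0, 0], 0]]}}

```text
t: 18.0
ee_pos: [0.6157, -0.1853, 0.2368]
orientation: [180.0, -0.0, 7.0]
contact_force: [0.4, 0.3, -1.9]
finger_gap: 0.0479
gripper_force: 14.1
```

```bash
cat > shot.py <<'E'
from g import *
import pickle,sys
from tilt2 import t2
f=sys.argv[1]
st=read_state(); im,d=snapshot("wrist"); pickle.dump((st,im,d),open(f,"wb"))
print(st["t"],st["ee_pos"],st["orientation"],st["contact_force"],st["finger_gap"],st["gripper_force"]); t2(f)
E
python3 shot.py w6.pkl
```

```text
18.0 [ 0.6157223  -0.18525264  0.23682147] [ 1.79996469e+02 -3.24916080e-03  6.99862877e+00] [ 0.41445775  0.32286628 -1.91485156] 0.04788737972270322 14.116596914827824
-0.031:-0.0(896) -0.025:4.9(213) -0.019:4.6(182) -0.013:4.2(179) -0.007:3.9(171) -0.001:3.6(79) 0.005:0.4(63) 0.011:0.1(143) 0.017:-0.2(132) 0.023:-0.6(131) 0.029:-0.9(118) 0.035:-1.2(117) 0.041:-1.6(113) 0.047:-1.9(101) 0.053:-2.2(97) 0.059:-2.5(98) 0.065:-2.8(88) 0.071:-3.2(78) 0.077:-3.8(50) 0.083:10.7(78) 0.089:4.9(364) 0.095:-0.2(23) 0.101:-10.1(190)
```

Emit:
{"fn": "send_rows", "kwargs": {"steps": [[[0, 0, 0.06], 0], [[0, 0, 0.06], 0], [[0, 0, 0.05], 0], [[0, 0, 0.05], 0], [[0, 0, 0.04], 0], [[0, 0, 0.04], 0], [[0, 0, 0.04], 0], [[0, 0, 0], 0], [[0, 0, 0], 0], [[0, 0, 0], 0]]}}

```text
t: 19.3
ee_pos: [0.6156, -0.1853, 0.2163]
orientation: [-180.0, 0.0, 7.0]
contact_force: [-0.8, -0.1, -1.6]
finger_gap: 0.0484
gripper_force: 14.1
```

```bash
python3 shot.py w7.pkl
```

```text
19.3 [ 0.6155729  -0.18527177  0.21633938] [-1.79998867e+02  1.68893608e-02  6.99501490e+00] [-0.83010802 -0.08108578 -1.61192391] 0.04837060478020045 14.11778312176466
-0.031:-0.1(895) -0.025:4.9(201) -0.019:4.5(198) -0.013:4.2(176) -0.007:3.8(166) -0.001:3.5(81) 0.005:0.3(60) 0.011:0.1(139) 0.017:-0.3(136) 0.023:-0.6(129) 0.029:-0.9(120) 0.035:-1.3(117) 0.041:-1.6(106) 0.047:-2.0(96) 0.053:-2.3(103) 0.059:15.2(203) 0.065:10.0(513) 0.071:2.2(301) 0.077:-3.8(56) 0.083:-6.1(6) 0.089:-6.4(66)
```

Emit:
{"fn": "send_rows", "kwargs": {"squeeze": 8, "steps": [[[0, 0, 0.05], 0], [[-0.09, 0, 0], 0], [[-0.09, 0, 0], 0], [[-0.09, 0, 0.01], 0], [[-0.09, 0, 0.01], 0], [[-0.09, 0, 0.02], 0], [[-0.09, 0, 0.03], 0], [[-0.09, 0, 0.03], 0], [[0, 0, 0], 0], [[0, 0, 0], 0]]}}

```text
t: 20.6
ee_pos: [0.5776, -0.1899, 0.2069]
orientation: [-180.0, 0.1, 7.0]
contact_force: [0.1, -0.1, -1.5]
finger_gap: 0.0483
gripper_force: 8.0
```

```bash
python3 shot.py w8.pkl
```

```text
20.6 [ 0.57764688 -0.18987244  0.20691524] [-1.79979608e+02  7.91791697e-02  6.99528633e+00] [ 0.11923665 -0.11846418 -1.45620797] 0.0482698162141007 7.999960407614708
-0.031:-5.0(456) -0.025:-2.0(559) -0.019:0.9(385) -0.013:3.4(365) -0.007:5.9(356) -0.001:6.4(119) 0.005:7.7(325) 0.011:10.2(289) 0.017:12.7(302) 0.023:15.3(271) 0.029:17.8(255) 0.035:20.2(238) 0.041:22.5(206)
```

Emit:
{"fn": "send_rows", "kwargs": {"steps": [[[-0.07, 0, 0.03], 0], [[-0.07, 0, 0.04], 0], [[-0.06, 0, 0.04], 0], [[0.03, 0, 0.05], 0], [[0.03, 0, 0.06], 0], [[0.04, 0, 0.06], 0], [[0.03, 0, 0.06], 0], [[0.03, 0, 0.06], 0], [[0, 0, 0], 0], [[0, 0, 0], 0]]}}

```text
t: 21.9
ee_pos: [0.5761, -0.19, 0.1833]
orientation: [-180.0, -0.0, 7.0]
contact_force: [1.8, -0.1, -1.2]
finger_gap: 0.0478
gripper_force: 8.0
```

```bash
python3 shot.py w9.pkl
```

```text
21.9 [ 0.57605577 -0.18999     0.18328771] [-1.79992566e+02 -2.64454327e-02  7.00447595e+00] [ 1.79752815 -0.06409754 -1.23593029] 0.04783929829229323 8.00074316561222
-0.031:-8.9(92) -0.025:-7.0(619) -0.019:-2.8(490) -0.013:1.2(461) -0.007:5.0(431) -0.001:6.6(206) 0.005:9.4(411) 0.011:13.4(385) 0.017:17.3(362) 0.023:21.3(354) 0.029:25.0(305)
```

Emit:
{"fn": "send_rows", "kwargs": {"steps": [[[0.03, 0, 0.06], 0], [[0.03, 0, 0.07], 0], [[0.04, 0, 0.07], 0], [[0.04, 0, 0.07], 0], [[0.04, 0, 0.07], 0], [[0.04, 0, 0.07], 0], [[0.03, 0, 0.06], 0], [[0.03, 0, 0.06], 0], [[0, 0, 0], 0], [[0, 0, 0], 0]]}}

```text
t: 23.2
ee_pos: [0.5952, -0.1884, 0.1537]
orientation: [179.9, -0.3, 7.0]
contact_force: [3.6, -0.1, 7.6]
finger_gap: 0.0476
gripper_force: 8.0
```

```bash
python3 shot.py w10.pkl
```

```text
23.2 [ 0.59522348 -0.18841265  0.15366971] [179.87630638  -0.33467091   7.01335537] [ 3.62392974 -0.14139027  7.64805533] 0.047628660889906124 8.014565734192729
-0.031:-9.0(199) -0.025:-6.4(528) -0.019:-2.5(497) -0.013:1.3(454) -0.007:5.1(391) -0.001:6.4(239) 0.005:21.2(826) 0.011:13.9(457) 0.017:16.4(210)
```

```bash
cat > out.py <<'E'
from g import *
import pickle,sys
st,im,d=pickle.load(open(sys.argv[1],"rb")); W=cloud(d,pose("wrist",st)).reshape(-1,3)
M=np.array([.608,-.1863,.140]); a=np.array([-.4996,-.0619,.864]); a/=np.linalg.norm(a); e=np.array([.86,.1055,.5]); y=np.cross(a,e)
q=np.c_[(W-M)@e,(W-M)@y,(W-M)@a]; m=(np.abs(q[:,0])<.012)&(np.abs(q[:,1])<.02)&(q[:,2]>.01)&(q[:,2]<.09)
h=np.histogram(q[m,2],np.arange(.01,.09,.002)); print([(round(b*1e3),n) for n,b in zip(*h) if n>20])
t=m&(q[:,2]>np.percentile(q[m,2],90)-.003); print("top",q[t].mean(0),q[t].min(0),q[t].max(0))
s=(np.abs(q[:,0])<.05)&(np.abs(q[:,1])<.05)&(np.abs(q[:,2])<.004); print("face z",np.median(q[s,2]))
E
python3 out.py w10.pkl; python3 out.py w9.pkl
```

```text
[(10, np.int64(216)), (12, np.int64(263)), (14, np.int64(243)), (16, np.int64(95)), (18, np.int64(158)), (20, np.int64(259)), (22, np.int64(279)), (24, np.int64(283)), (26, np.int64(280)), (28, np.int64(293)), (30, np.int64(294)), (32, np.int64(306)), (34, np.int64(313)), (36, np.int64(314)), (38, np.int64(324)), (40, np.int64(346)), (42, np.int64(336)), (44, np.int64(333)), (46, np.int64(750)), (48, np.int64(523))]
top [-8.37745352e-04  8.26268658e-06  4.74535324e-02] [-0.01054021 -0.01996357  0.04491889] [0.00430737 0.01996926 0.04910727]
face z 0.00017892489351141732
[(10, np.int64(177)), (12, np.int64(172)), (14, np.int64(171)), (16, np.int64(176)), (18, np.int64(186)), (20, np.int64(182)), (22, np.int64(195)), (24, np.int64(189)), (26, np.int64(198)), (28, np.int64(202)), (30, np.int64(208)), (32, np.int64(215)), (34, np.int64(198)), (36, np.int64(227)), (38, np.int64(217)), (40, np.int64(222)), (42, np.int64(227)), (44, np.int64(240)), (46, np.int64(250)), (48, np.int64(236)), (50, np.int64(170)), (52, np.int64(86)), (54, np.int64(264)), (56, np.int64(277)), (58, np.int64(275)), (60, np.int64(280)), (62, np.int64(286)), (64, np.int64(289)), (66, np.int64(310)), (68, np.int64(306)), (70, np.int64(319)), (72, np.int64(307)), (74, np.int64(346)), (76, np.int64(334)), (78, np.int64(337)), (80, np.int64(401)), (82, np.int64(874))]
top [-2.23691168e-03  3.84801258e-05  8.16794852e-02] [-0.01100273 -0.01999178  0.07870703] [0.00255462 0.01996996 0.08345721]
face z 0.00020584508024123203
```

Emit:
{"fn": "send_rows", "kwargs": {"grip": 0.64, "steps": [[[0, 0, 0], 0], [[0, 0, 0], 0], [[0, 0, 0], 0], [[0, 0, 0], 0], [[0, 0, 0], 0], [[0, 0, -0.2], 0], [[0, 0, -0.4], 0], [[0, 0, -0.5], 0], [[0, 0, -0.3], 0], [[0, 0, 0], 0]]}}

```text
t: 24.5
ee_pos: [0.5933, -0.1883, 0.2373]
orientation: [179.9, -0.2, 7.0]
contact_force: [-0.3, 0.6, 0.3]
finger_gap: 0.0588
gripper_force: 0.0
```

```bash
python3 shot.py w11.pkl; python3 out.py w11.pkl
```

```text
24.5 [ 0.59330935 -0.18830301  0.23733337] [ 1.79915701e+02 -1.64516263e-01  6.99484097e+00] [-0.30168734  0.6233042   0.29320735] 0.05881106772311419 0.0
0.053:-6.5(37) 0.059:-6.8(618) 0.065:-0.4(309) 0.071:3.5(262) 0.077:7.1(265) 0.083:8.9(100) 0.089:10.1(99) 
[(10, np.int64(111)), (12, np.int64(107)), (14, np.int64(28)), (16, np.int64(40)), (18, np.int64(109)), (20, np.int64(126)), (22, np.int64(106)), (24, np.int64(118)), (26, np.int64(124)), (28, np.int64(112)), (30, np.int64(117)), (32, np.int64(132)), (34, np.int64(133)), (36, np.int64(133)), (38, np.int64(126)), (40, np.int64(131)), (42, np.int64(137)), (44, np.int64(238)), (46, np.int64(501))]
top [-1.39313640e-03 -5.12666121e-05  4.60080576e-02] [-0.01035936 -0.01996227  0.04346819] [0.00395245 0.01999501 0.04761654]
face z 0.0003442580398497756
```

Emit:
{"fn": "send_rows", "kwargs": {"grip": 0, "squeeze": 20, "steps": [[[0, 0, -0.35], 0], [[0, 0, -0.35], 0], [[0, -0.1, 0], 0], [[-0.1, -0.4, 0], 0], [[-0.1, -0.4, 0], 0], [[-0.1, -0.4, 0], 0], [[-0.1, -0.4, 0], 0], [[-0.13, -0.39, 0], 0], [[0, 0, 0], 0], [[0, 0, 0], 0]]}}

```text
t: 25.8
ee_pos: [0.5459, -0.0684, 0.2777]
orientation: [180.0, -0.0, 6.9]
contact_force: [-0.2, 0.6, 0.9]
finger_gap: 0.0005
gripper_force: 0.0
```

```bash
cat > lev.py <<'E'
from g import *
st=read_state(); im,d=snapshot("scene"); W=cloud(d,pose("scene")).reshape(-1,3)
th=np.radians(7.); ex=np.array([np.cos(th),np.sin(th)]); ey=np.array([-np.sin(th),np.cos(th)])
M=np.array([.608,-.1863]); q=np.c_[(W[:,:2]-M)@ex+.0205,(W[:,:2]-M)@ey,W[:,2]]
dark=(im.reshape(-1,3).max(1)<70)
m=dark&(np.abs(q[:,1]-.125)<.03)&(q[:,0]<.03)&(q[:,0]>-.14)&(q[:,2]>.08)&(q[:,2]<.27)
X=q[m]; c=X.mean(0); ax=np.linalg.svd(X-c,full_matrices=False)[2][0]; ax*=-np.sign(ax[0])
t=(st["ee_pos"][:2]-M); print(st["t"],"tip",(t@ex+.0205).round(4),(t@ey).round(4),st["ee_pos"][2].round(4),st["contact_force"].round(1),st["finger_gap"])
print(len(X),c.round(4),"elev",np.degrees(np.arcsin(ax[2])),np.percentile(X,[2,98],axis=0).round(3).tolist())
E
python3 lev.py
```

```text
25.8 tip -0.0268 0.1246 0.2777 [-0.2  0.6  0.9] 0.0004606915279664094
424 [-0.0276  0.1285  0.2161] elev 37.30460329756861 [[-0.061, 0.117, 0.188], [0.005, 0.136, 0.24]]
```

Emit:
{"fn": "send_rows", "kwargs": {"steps": [[[0, 0, 0.4], 0], [[0, 0, 0.3], 0], [[0, 0, 0.12], 0], [[-0.1, 0, 0.16], 0], [[-0.1, 0, 0.16], 0], [[-0.1, 0, 0.16], 0], [[-0.09, 0, 0.25], 0], [[-0.09, 0, 0.25], 0], [[-0.05, 0, 0.28], 0], [[-0.05, 0, 0.28], 0]]}}

```text
t: 27.1
ee_pos: [0.5101, -0.0726, 0.1366]
orientation: [179.9, 0.1, 6.9]
contact_force: [-5.6, -1.2, 11.6]
finger_gap: 0.0002
gripper_force: 5.9
```

Emit:
{"fn": "send_rows", "kwargs": {"steps": [[[0, 0, 0.06], 0], [[0, 0, 0.06], 0], [[0, 0, 0], 0], [[0, 0, 0], 0], [[0, 0, 0], 0], [[0, 0, 0], 0], [[0, 0, 0], 0], [[0, 0, 0], 0], [[0, 0, 0], 0], [[0, 0, 0], 0]]}}

```text
t: 28.35
ee_pos: [0.5092, -0.0727, 0.13]
orientation: [179.9, 0.3, 6.9]
contact_force: [-9.7, -0.9, 16.2]
finger_gap: 0.0007
gripper_force: 7.8
```

```bash
python3 lev.py
```

```text
28.35 tip -0.0638 0.1248 0.13 [-9.7 -0.9 16.2] 0.0007346295095853686
861 [-0.0467  0.1291  0.1923] elev -81.50730083289247 [[-0.094, 0.098, 0.115], [-0.026, 0.154, 0.267]]
```

Emit:
{"fn": "send_rows", "kwargs": {"steps": [[[0, 0, 0.06], 0], [[0, 0, 0.06], 0], [[0, 0, 0], 0], [[0, 0, 0], 0], [[0, 0, 0], 0], [[0, 0, 0], 0], [[0, 0, 0], 0], [[0, 0, 0], 0], [[0, 0, 0], 0], [[0, 0, 0], 0]]}}

```text
t: 29.65
ee_pos: [0.5093, -0.0727, 0.1281]
orientation: [179.8, 0.3, 6.9]
contact_force: [-25.1, 0.1, 61.2]
finger_gap: 0.0006
gripper_force: 30.2
```

```bash
python3 - <<'E'
from g import *
st=read_state(); im,d=snapshot("scene"); print(st["ee_pos"],st["contact_force"])
cv2.imwrite("pics/s2.png",cv2.resize(im[130:290,190:370,::-1],None,fx=3.5,fy=3.5))
W=cloud(d,pose("scene")).reshape(-1,3)
th=np.radians(7.); ex=np.array([np.cos(th),np.sin(th)]); ey=np.array([-np.sin(th),np.cos(th)])
M=np.array([.608,-.1863]); q=np.c_[(W[:,:2]-M)@ex+.0205,(W[:,:2]-M)@ey,W[:,2]]
for x in np.arange(-.12,.11,.01):
    m=(np.abs(q[:,1]-.125)<.012)&(np.abs(q[:,0]-x)<.005)&(q[:,2]>.07)
    if m.sum()>3: print(f"{x:.2f}:{np.percentile(q[m,2],90):.3f}/{m.sum()}",end=" ")
E
```

```text
[ 0.50925325 -0.07274757  0.12808146] [-25.13428515   0.11878431  61.2197829 ]
-0.11:0.560/77 -0.10:0.553/131 -0.09:0.542/145 -0.08:0.533/130 -0.07:0.523/164 -0.06:0.513/156 -0.05:0.494/238 -0.04:0.490/315 -0.03:0.479/698 -0.02:0.467/215 -0.01:0.119/22 -0.00:0.118/23 0.01:0.118/22 0.02:0.118/25 0.03:0.118/20 0.04:0.117/24 0.05:0.116/23 0.06:0.116/37 0.07:0.115/55 0.08:0.116/27 0.09:0.115/25 0.10:0.121/37
```

View pics/s2.png

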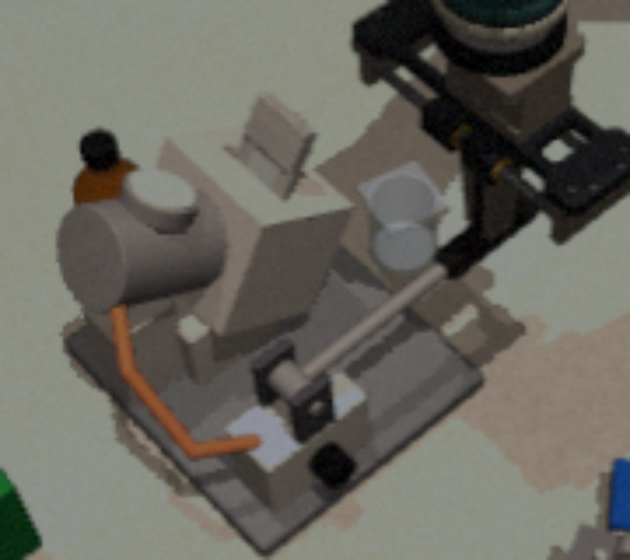

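Emit:
{"fn": "send_rows", "kwargs": {"steps": [[[0.05, 0, -0.32], 0], [[0.05, 0, -0.32], 0], [[0.09, 0, -0.25], 0], [[0.09, 0, -0.25], 0], [[0.1, 0, -0.2], 0], [[0.1, 0, -0.2], 0], [[0.1, 0, -0.2], 0], [[0, 0, -0.3], 0], [[0, 0, 0], 0], [[0, 0, 0], 0]]}}

```text
t: 30.95
ee_pos: [0.5445, -0.0676, 0.2432]
orientation: [-180.0, 0.1, 7.0]
contact_force: [-0.3, 0.2, -0.6]
finger_gap: 0.0006
gripper_force: 0.0
```

```bash
cat > lev2.py <<'E'
from g import *
st=read_state(); im,d=snapshot("scene")
W=cloud(d,pose("scene")).reshape(-1,3)
th=np.radians(7.); ex=np.array([np.cos(th),np.sin(th)]); ey=np.array([-np.sin(th),np.cos(th)])
M=np.array([.608,-.1863]); t=st["ee_pos"][:2]-M
print(st["t"],"tip",(t@ex+.0205).round(4),(t@ey).round(4),st["ee_pos"][2].round(4),st["contact_force"].round(1))
q=np.c_[(W[:,:2]-M)@ex+.0205,(W[:,:2]-M)@ey,W[:,2]]
m=(np.abs(q[:,1]-.125)<.012)&(q[:,0]>.01)&(q[:,0]<.075)&(q[:,2]>.1)&(q[:,2]<.25)
s=np.polyfit(q[m,0],q[m,2],1); print("shaft elev",np.degrees(np.arctan(-s[0])),m.sum())
E
python3 lev2.py
```

```text
30.95 tip -0.0281 0.1255 0.2432 [-0.3  0.2 -0.6]
shaft elev 37.01824334909258 210
```

Stroke 1 done and the lever is back up (37°). Stroke 2.

Emit:
{"fn": "send_rows", "kwargs": {"steps": [[[0, 0, 0.25], 0], [[-0.1, 0, 0.16], 0], [[-0.1, 0, 0.16], 0], [[-0.1, 0, 0.16], 0], [[-0.09, 0, 0.25], 0], [[-0.09, 0, 0.25], 0], [[-0.05, 0, 0.28], 0], [[-0.05, 0, 0.28], 0], [[0, 0, 0.1], 0], [[0, 0, 0.06], 0]]}}

```text
t: 32.25
ee_pos: [0.5078, -0.0723, 0.1286]
orientation: [179.9, 0.5, 7.0]
contact_force: [-19.4, -0.7, 50.4]
finger_gap: 0.0002
gripper_force: 24.5
```

Emit:
{"fn": "send_rows", "kwargs": {"steps": [[[0, 0, 0], 0], [[0, 0, 0], 0], [[0, 0, 0], 0], [[0, 0, 0], 0], [[0, 0, 0], 0], [[0, 0, 0], 0], [[0, 0, 0], 0], [[0, 0, 0], 0], [[0, 0, 0], 0], [[0, 0, 0], 0]]}}

```text
t: 33.5
ee_pos: [0.5078, -0.0724, 0.1292]
orientation: [179.9, 0.4, 7.0]
contact_force: [-16.0, -0.4, 35.6]
finger_gap: 0.0005
gripper_force: 17.5
```

```bash
python3 lev2.py
```

```text
33.5 tip -0.0651 0.1253 0.1292 [-16.   -0.4  35.6]
shaft elev 1.7373947138508932 153
```

Emit:
{"fn": "send_rows", "kwargs": {"steps": [[[0.05, 0, -0.3], 0], [[0.05, 0, -0.3], 0], [[0.09, 0, -0.25], 0], [[0.09, 0, -0.25], 0], [[0.1, 0, -0.2], 0], [[0.1, 0, -0.2], 0], [[0.1, 0, -0.2], 0], [[0, 0, -0.25], 0], [[0, 0, 0], 0], [[0, 0, 0], 0]]}}

```text
t: 34.8
ee_pos: [0.5445, -0.0677, 0.2432]
orientation: [-180.0, 0.1, 7.0]
contact_force: [-0.8, -0.1, -0.6]
finger_gap: 0.0005
gripper_force: 0.0
```

```bash
python3 lev2.py
```

```text
34.8 tip -0.0281 0.1255 0.2432 [-0.8 -0.1 -0.6]
shaft elev 36.95424915355078 213
```

Emit:
{"fn": "send_rows", "kwargs": {"steps": [[[0, 0, 0.25], 0], [[-0.1, 0, 0.16], 0], [[-0.1, 0, 0.16], 0], [[-0.1, 0, 0.16], 0], [[-0.09, 0, 0.25], 0], [[-0.09, 0, 0.25], 0], [[-0.05, 0, 0.28], 0], [[-0.05, 0, 0.26], 0], [[0, 0, 0.1], 0], [[0, 0, 0.06], 0]]}}

```text
t: 36.1
ee_pos: [0.5077, -0.0724, 0.1289]
orientation: [180.0, 0.5, 7.0]
contact_force: [-16.3, -0.3, 42.0]
finger_gap: 0.0001
gripper_force: 20.6
```

Emit:
{"fn": "send_rows", "kwargs": {"steps": [[[0, 0, 0], 0], [[0, 0, 0], 0], [[0, 0, 0], 0], [[0, 0, 0], 0], [[0, 0, 0], 0], [[0, 0, 0], 0], [[0, 0, 0], 0], [[0, 0, 0], 0], [[0, 0, 0], 0], [[0, 0, 0], 0]]}}

```text
t: 37.35
ee_pos: [0.5077, -0.0724, 0.1295]
orientation: [179.9, 0.4, 7.0]
contact_force: [-13.6, -0.5, 27.9]
finger_gap: 0.0003
gripper_force: 13.8
```

```bash
python3 lev2.py
```

```text
37.35 tip -0.0652 0.1253 0.1295 [-13.6  -0.5  27.9]
shaft elev 2.5161617380006214 150
```

Stroke 3 is down; now up and away, moving to where the wrist can check the carrier.

Emit:
{"fn": "send_rows", "kwargs": {"steps": [[[0.05, 0, -0.3], 0], [[0.05, 0, -0.3], 0], [[0.09, 0, -0.25], 0], [[0.09, 0, -0.25], 0], [[0.1, 0, -0.2], 0], [[0.1, 0, -0.2], 0], [[0.1, 0, -0.2], 0], [[0, 0, -0.3], 0], [[0, 0, -0.5], 0], [[0, 0, -0.5], 0]]}}

```text
t: 38.65
ee_pos: [0.5439, -0.0676, 0.3086]
orientation: [-180.0, 0.2, 7.0]
contact_force: [-0.1, 0.8, -0.3]
finger_gap: 0.0004
gripper_force: 0.0
```

Emit:
{"fn": "send_rows", "kwargs": {"steps": [[[0, 0.4, 0], 0], [[0, 0.4, 0], 0], [[0, 0.4, 0], 0], [[0, 0.4, 0], 0], [[0, 0.4, 0], 0], [[0, 0, 0], 0], [[0, 0, 0], 0], [[0, 0, 0], 0], [[0, 0, 0], 0], [[0, 0, 0], 0]]}}

```text
t: 39.9
ee_pos: [0.5602, -0.1862, 0.3083]
orientation: [180.0, 0.0, 7.0]
contact_force: [0.2, -0.7, 0.2]
finger_gap: 0.0007
gripper_force: 0.0
```

```bash
python3 lev2.py; python3 shot.py w12.pkl|head -1; python3 out.py w12.pkl|tail -2; python3 - <<'E'
from plant import *; import cv2
im,_=snapshot("scene"); cv2.imwrite("pics/s3.png",im[:,:,::-1])
E
```

```text
39.9 tip -0.0269 0.0059 0.3083 [ 0.2 -0.7  0.2]
shaft elev 37.46651795586236 212
39.95 [ 0.56025842 -0.18629017  0.30823212] [1.79997252e+02 2.81318140e-03 7.02722494e+00] [-0.10067324 -0.46957079 -0.84386083] 0.00036417839491607277 0.0
top [-0.00194885  0.00022173  0.04623538] [-0.0095516  -0.01983941  0.0437264 ] [0.0038128  0.01999585 0.0481687 ]
face z 5.796691266868703e-06
```

View pics/s3.png

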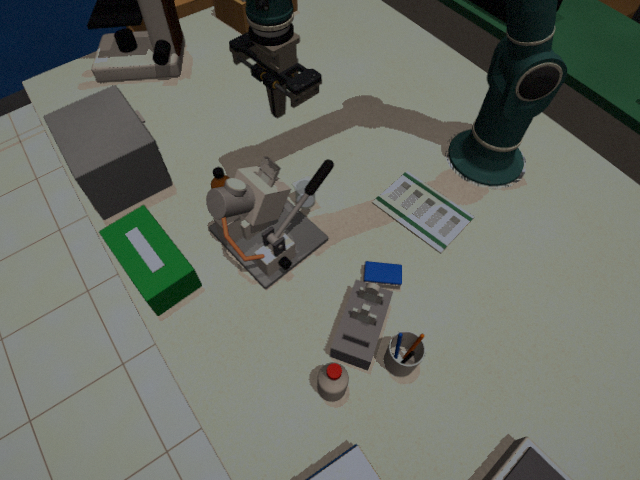

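The carrier stands in the press slot at (268,170). The lever is up, its grip at (320,178). The spares are still in the rack at (370,293) and (362,315), and nothing else has moved. Handing in.

```bash
python3 -c "
from plant import job_done; print(job_done())"
```

```text
the job is handed in; nothing more can be done
None
```

The wide-tab carrier is home in the press slot (about 46 mm standing out), the lever was pumped three full strokes and is back up, and the spares and everything else stayed where they were; the job was handed in at about 40 s.

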